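Put the micrometer away and bring the magnifier over the dome cover

ROBOT

A 6-joint arm with a two-finger parallel gripper is mounted at the origin on the work surface. World frame = base frame: x ahead of the robot, y to its left, z up, the work surface at z = 0. Lengths are in m, angles in rad, forces in N, time in s.
With the tool pointing down it reaches from about 0.275 to 1 m from the base axis. Payload 8.4 kg.
Tool frame: the origin (TCP) lies midway between the tips of the shut fingers; the grasp point (between the pads) lies 19 mm behind it (r.hold_point_z is the distance from the TCP to the grasp point, in m); z points along the fingers, y is the line along which they close (so a half turn about z gives the same grasp; the last joint's range is limited). The gripper opens to 85 mm and grips with 20 to 120 N. Pads are 22 mm wide; open, the fingers measure 114 mm over their backs; the gripper's body (76 mm by 85 mm) begins 54 mm behind the grasp point. The pads swing forward as they close: fully open they stand 13 mm farther back than shut.
Start: joints at [-1.137, 0.353, 1.633, -0, 1.155, -0.002], TCP at [0.264, -0.567, 0.231] pointing down, gripper open.
Joint ranges: [-2.63, 2.63], [-0.92, 2.1], [0.06, 2.66], [-1.3, 4.44], [0, 2.69], [-3.02, 3.02]. Speed limits (rad/s): [2.22, 2.22, 2.79, 3.14, 3.14, 3.14].

INTERFACE

Orientations are given as a rotation vector (axis times angle).
In Python, from workcell import r gives the robot as it stands. Calls block until the motion is done:
- r.move_to(position, orientation): joint-space move of the TCP to a pose.
- r.movel(position, attitude=None, rate=0.15): straight line of the TCP; attitude=None keeps the orientation; rate is the mean speed in m/s.
- r.goto_joints(angles): joint-space move.
- r.gripper_to(opening, grip_force=None): finger opening in m; grip_force is the grip in N (None keeps the last); returns when the fingers have stopped.
- r.sleep(seconds).
- r.solve_ik(position, orientation): joint angles nearest the present ones, or None.
- r.get_obs(): the state.
- r.capture(name): name is "scene" or "side" or "wrist"; returns a dict with "img" (400x640x3 uint8, blue, green, red), "depth" (400x640 float32, m along the optical axis (not along the pixel's ray), 0 where there is no reading), "camera_matrix" (3x3 intrinsics, pixels), "world_to_cam" (4x4, takes a point from world to camera coordinates). Camera axes: x right, y up, looking along -z (the intrinsics and any distortion apply to the point x, -y, -z); pixel columns grow to the right and rows downward; lengths in m; the calibration is good to about 2 mm. A picture is of the moment at which its call begins.
A pose or a line that the arm cannot do raises r.PlanningError and nothing moves.
- r.sign_off(): hands the job in; it is judged then, once.
The state is a dict: "time": time; "qpos": joint angles; "joint_vel": joint speeds; "effort": joint torques, N m; "tool_pos": TCP position; "tcp_rot": TCP orientation; "contact_force": force on the tool from outside, world axes, zero at the start; "torque": the same for the moment, N m; "width": finger opening in m; "grasp_force": force on a finger pad.
Only numpy, scipy, OpenCV 4.12 (cv2) and the standard library are available. Lean on these libraries where they do the work, as an engineer would, in place of code of your own. Each camera call takes 0.05 s, during which the arm holds its last target. There are 200 camera calls.

TASK

Measuring is finished and looking comes next: swing the magnifier arm away from above the instrument case and round over the steel dome cover that sits on a pedestal, so that the lens is centred over that cover. Lay the micrometer gently, without dropping it, flat in the case's compartment and slide the case's cover fully shut. Leave the dome cover on its pedestal, and all the other things on the bench, where they are.

Things in the scene. Friction and masses are not known exactly. Their poses are not given: they have to be found in the camera images.
- case: fixed wooden instrument case, 215 (x) x 190 (y) mm, walls 40 mm high, with 46 mm high side rails; origin at the centre of its underside. Front half (-x, towards the robot) is an open compartment, 100 (x) x 180 (y) mm inside, its floor 6 mm above the bench (34 mm deep), walls 5 mm; back half is a solid deck 40 mm high on which the open cover rests
- case_in (a point): centre of the compartment's floor, 52.5 mm from the case's origin to -x, 6 mm above the bench; axes as the case
- cover (a joint): slide of the case's flat cover (107.5 x 186 x 5 mm, top face 46 mm above the bench), in m: 0 = fully shut over the compartment, 0.104 = fully open; it grows along the case's +x. It stays where it is left (about 1.2 N). It may start only partly open
- cover_grip (a point): middle of the top edge of the cover's upright grip bar, 14 mm thick (x) x 70 mm long (y) x 26 mm tall, which stands on the middle of the cover; its top edge is 72 mm above the bench. Axes as the case
- swing_hinge (a point): point on the vertical hinge axis of the magnifier arm, 150 mm above the bench; the fixed post below is 24 mm thick on a 90 mm round foot. Axes as the post
- swing (a joint): angle of the magnifier arm about its upright hinge, in rad: 0 = the arm points along the post's -x; positive turns counter-clockwise seen from above; range -1.6 to 1.6; it stays where it is left
- lens (a point): centre of the magnifier's round lens, 212 mm from the hinge axis, 150 mm above the bench; white frame 104 mm across, from 139 to 161 mm above the bench
- swing_grip (a point): top of the upright black grip pin on the lens's outer rim, 264 mm from the hinge axis on the line hinge-lens; 18 mm thick, 42 mm tall, its top 198 mm above the bench (a 26 mm wide tab lies below it)
- micrometer: digital outside micrometer lying flat, 150 (x) x 55 (y) x 22 (z) mm, 0.28 kg, C-shaped dark frame and black display housing to -x, steel barrel and thimble to +x; origin at the middle of its outline, on its underside. Barrel and thimble run along its x, 18 mm thick, axis at y = +18.5 mm, z = 11 mm, free from x = -5 to 62 mm. It may lie in the case either way round
- barrel (a point): grip point on the barrel's axis, 11 mm above the micrometer's underside, at its x = 14 mm, y = 18.5 mm, close to its centre of mass; axes as the micrometer
- stand: fixed steel pedestal, 72 mm wide foot, round top plate 68 mm across and 55 mm above the bench, carrying the dome cover; origin at the centre of its underside. An equal pedestal on the other side of the post carries a short tube instead; which side is which varies
- stand_top (a point): centre of the top plate of the dome's pedestal, 55 mm above the bench
- dome: the dome cover to be looked at, on its pedestal: pressed steel dome cover, 60 mm across, 24.5 mm high, with an 8 mm radius dark hole on top; origin at the centre of its underside. Loose
- dome_b: bystander on the bench, pressed steel dome cover, 60 mm across, 24.5 mm high, with an 8 mm radius dark hole on top; origin at the centre of its underside. Loose
- dome_c: bystander on the bench, pressed steel dome cover, 60 mm across, 24.5 mm high, with an 8 mm radius dark hole on top; origin at the centre of its underside. Loose
- dome_d: bystander on the bench, pressed steel dome cover, 60 mm across, 24.5 mm high, with an 8 mm radius dark hole on top; origin at the centre of its underside. Loose
- tube: bystander: loose steel tube standing on end, 42 mm across, 90 mm tall; origin at the centre of its underside
- tube_s: bystander: loose short steel tube, 40 mm across, 35 mm tall, standing on the other pedestal (55 mm above the bench); origin at the centre of its underside
- carton: bystander: fixed open cardboard carton of covers, 140 x 110 mm, 60 mm tall; origin at the centre of its underside
Things that resemble listed ones, but are neither listed nor needed, are in the scene too. Leave any purple look-alike of the stand alone. There is more than one size of the micrometer; the one meant has the size given above.

How it is judged:
By the outcome, as a careful person would: the job done as asked, in the order asked, and still so for the second after the job is handed in, with the robot touching nothing.
It also fails if it takes over 70 s, if anything falls off the work surface, if the arm or the gripper's body presses on something with over 40 N, if the wrist force passes 120 N, or if a joint passes its speed limit or range.

## Working session

There is one attempt and no reset: what is moved stays moved. The work goes in short steps, each a Python script; the robot and the scene stay as the last script left them, time stands still between calls to the robot, and variables do not carry over. Pictures are saved under pics/ and viewed, at most 10 in all, crops included, and the job is handed in when it is done.

```bash
mkdir -p pics; ls; cat > h.py <<'E'
import numpy as np, cv2
from workcell import r
def cap(name):
    c=r.capture(name); np.savez('%s.npz'%name,**{k:np.asarray(c[k]) for k in c}); return c
def world(c,u,v,d=None):
    """pixel with depth -> world"""
    K=c["camera_matrix"];T=np.linalg.inv(c["world_to_cam"])
    if d is None: d=c["depth"][int(round(v)),int(round(u))]
    p=np.array([(u-K[0,2])/K[0,0]*d,-(v-K[1,2])/K[1,1]*d,-d,1]); return (T@p)[:3]
def plane(c,u,v,z):
    T=np.linalg.inv(c["world_to_cam"]); o=T[:3,3]; e=world(c,u,v,1.0)-o
    return o+e*(z-o[2])/e[2]
def cloud(c):
    K=c["camera_matrix"];T=np.linalg.inv(c["world_to_cam"]);d=c["depth"]
    v,u=np.mgrid[:d.shape[0],:d.shape[1]]
    p=np.stack([(u-K[0,2])/K[0,0]*d,-(v-K[1,2])/K[1,1]*d,-d],-1)
    P=p@T[:3,:3].T+T[:3,3]; P[d<=0]=np.nan; return P
E
python3 - <<'E'
from h import *
a=cap("scene");b=cap("side")
print(a.keys())
for n,c in(("scene",a),("side",b)):
    cv2.imwrite(f"pics/{n}0.png",c["img"]); print(np.linalg.inv(c["world_to_cam"])[:3,3], c["camera_matrix"][0,0],(c["depth"]>0).mean())
o=r.get_obs();print(o,r.hold_point_z)
E
```

```text
pics
dict_keys(['img', 'depth', 'camera_matrix', 'world_to_cam'])
[ 1.19670989 -0.47993107  1.26174702] 461.6263099083441 0.99605078125
[0.32810807 0.67660933 0.94737118] 406.15368947669504 0.99650390625
{'time': 0.1, 'qpos': array([-1.13740998e+00,  3.53575990e-01,  1.63404419e+00, -1.37033434e-05,
        1.15518903e+00, -2.37948239e-03]), 'joint_vel': array([-0.00091751, -0.00078512, -0.00273462, -0.00072685,  0.00170323,
       -0.00076918]), 'effort': array([-1.98367976e-03, -6.06355405e+01, -3.42819250e+01,  7.28466375e-05,
        4.01468278e-03,  3.02155331e-05]), 'tool_pos': array([ 0.26364927, -0.56621237,  0.23064522]), 'tcp_rot': array([-3.06615722e+00, -6.78848518e-01,  4.27710324e-04]), 'contact_force': array([ 0.19890108, -0.46043629,  0.42761268]), 'torque': array([ 0.00916255,  0.0048355 , -0.00851799]), 'grasp_force': 0.0, 'width': 0.08552466000341709} 0.0187
```

View pics/scene0.png

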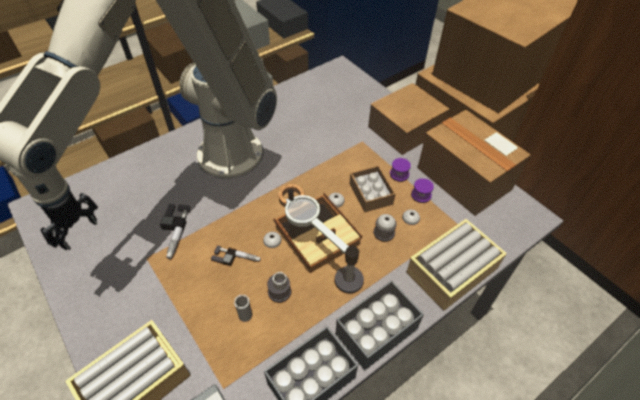

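View pics/side0.png

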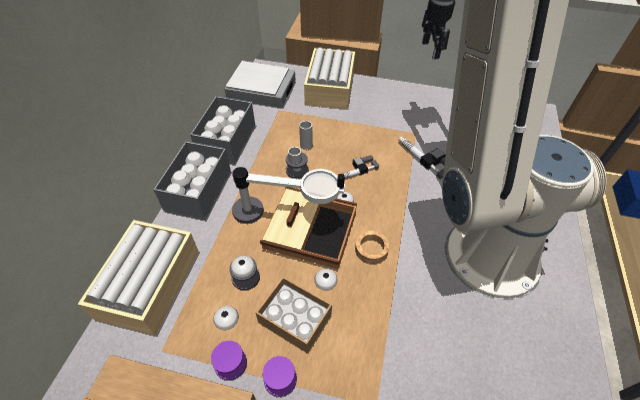

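Scene view: there are two micrometers, a large one at about (175,230) on the grey bench and a small one at about (235,257) on the mat. The dome is on its pedestal at (386,226), and the purple look-alikes are at (400,168) and (423,188). The tube pedestal is at (279,287), the post at (349,275), the lens at (302,210), the case around (315,230) and the bystander domes at (272,239), (337,199) and (411,215). The side view agrees: dome at (243,268), post at (247,205), cover bar at (293,213).

I'll measure these next.

```bash
cat > m.py <<'E'
from h import *
L=lambda n:dict(np.load(n+'.npz'))
S={n:L(n) for n in('scene','side')}
def blob(n,box,zlo,zhi,cond=None):
    c=S[n];P=cloud(c);u0,v0,u1,v1=box
    m=np.zeros(P.shape[:2],bool);m[v0:v1,u0:u1]=1
    m&=(P[...,2]>zlo)&(P[...,2]<zhi)
    if cond is not None:m&=cond(c['img'].astype(int))
    return P[m]
def rect(p):
    (c,s,a)=cv2.minAreaRect((p[:,:2]*1000).astype(np.float32)); return np.round(c,1),np.round(s,1),round(a,1),len(p)
E
python3 - <<'E'
from m import *
print('bench z',[np.round(world(S['scene'],u,v),4) for u,v in((130,200),(200,300),(330,330))],[np.round(world(S['side'],u,v),4) for u,v in((200,330),(330,120),(440,300))])
print('mic big scene',rect(blob('scene',(155,195,200,262),.006,.04)))
print('mic small scene',rect(blob('scene',(205,240,265,268),.006,.04)))
print('mic big side',rect(blob('side',(395,132,450,178),.006,.04)))
print('mic small side',rect(blob('side',(340,150,382,185),.006,.04)))
for n,box in(('scene',(370,205,402,245)),('side',(225,250,262,290)),):
    p=blob(n,box,.045,.09);print('dome',n,rect(p),p[:,2].max(),rect(p[p[:,2]<.062]) if (p[:,2]<.062).sum()>3 else'')
for n,box in(('scene',(262,265,298,300)),('side',(280,140,312,178))):
    p=blob(n,box,.045,.1);print('tube_s',n,rect(p),p[:,2].max())
for n,box in(('scene',(280,190,325,230)),('side',(298,168,345,203))):
    p=blob(n,box,.13,.17);print('lens',n,rect(p),cv2.minEnclosingCircle((p[:,:2]*1000).astype(np.float32)))
    p=blob(n,(box[0]-15,box[1]-20,box[2]+15,box[3]+5),.172,.21);print('pin',n,len(p),p.mean(0) if len(p) else'')
for n,box in(('scene',(335,235,365,295)),('side',(228,160,265,222))):
    p=blob(n,box,.1,.25);print('post',n,rect(p),p[:,2].max()); p=p[p[:,2]>.165]; print(rect(p) if len(p)>3 else'')
for n,box in(('scene',(262,180,370,275)),('side',(255,170,365,270))):
    p=blob(n,box,.03,.05);print('case',n,rect(p))
    p=blob(n,box,.055,.08);print('bar',n,rect(p),p[:,2].max())
for n,(u0,v0,u1,v1) in(('scene',(150,180,300,290)),('side',(230,130,470,280))):
    k=800/(u1-u0); cv2.imwrite(f'pics/crop_{n}.png',cv2.resize(S[n]['img'][v0:v1,u0:u1],(800,min(600,int((v1-v0)*k))),interpolation=cv2.INTER_CUBIC))
E
```

```text
bench z [array([-0.0052, -0.3985,  0.0015]), array([ 0.4851, -0.3801,  0.0019]), array([ 0.8203, -0.1521,  0.0975])] [array([0.6822, 0.3839, 0.0039]), array([ 0.5566, -0.4441, -0.0016]), array([ 0.1313,  0.1654, -0.0012])]
mic big scene (array([ 200.2, -318.2]), array([149.4, 285. ]), 62.6, 842)
mic small scene (array([ 408.7, -213.4]), array([186.6, 100.3]), 52.2, 508)
mic big side (array([ 223.3, -326.6]), array([146.2, 189.8]), 9.8, 616)
mic small side (array([ 409.3, -222.1]), array([124.5,  71. ]), 56.3, 362)
dome scene (array([632.2, 220.2]), array([65.7, 58.3]), 40.5, 314) 0.08539293265762415 (array([632.1, 218.6]), array([65.7, 55.8]), 35.1, 95)
dome side (array([625.4, 229.1]), array([66. , 60.5]), 37.3, 548) 0.082216214193086 (array([624., 232.]), array([66.4, 54.5]), 33.2, 157)
tube_s scene (array([ 605.3, -177. ]), array([65.9, 61.1]), 50.0, 405) 0.09359028832396232
tube_s side (array([ 600.3, -167.9]), array([66.5, 60.8]), 31.3, 359) 0.0942371457451262
lens scene (array([501.8, -10.1]), array([102.1, 139.2]), 66.1, 949) ((504.67413330078125, -5.41215705871582), 80.8708267211914)
pin scene 49 [ 0.43799376 -0.01036515  0.19139326]
lens side (array([4.863e+02, 1.000e-01]), array([102.4, 104.5]), 53.7, 1152) ((484.9168701171875, -2.6605563163757324), 61.290916442871094)
pin side 74 [ 0.43422743 -0.00272076  0.18938401]
post scene (array([671.2,  11.3]), array([93.3, 41. ]), 13.7, 379) 0.1759313663441604
(array([697.4,  17.9]), array([39.1, 37.6]), 51.1, 145)
post side (array([675.7,  14.9]), array([84.1, 42. ]), 14.6, 470) 0.17337247675469825
(array([697.2,  21.2]), array([37.7, 39.4]), 69.9, 145)
case scene (array([483.7,  71.6]), array([313. , 393.7]), 48.0, 2123)
bar scene (array([590.3,  79.9]), array([179.1, 453.9]), 21.1, 169) 0.07957475785050616
case side (array([474.8,  43.1]), array([207.7, 273.8]), 86.8, 2649)
bar side (array([568.8, 114. ]), array([221.8,  23. ]), 77.3, 151) 0.07527306757665786
```

View pics/crop_scene.png

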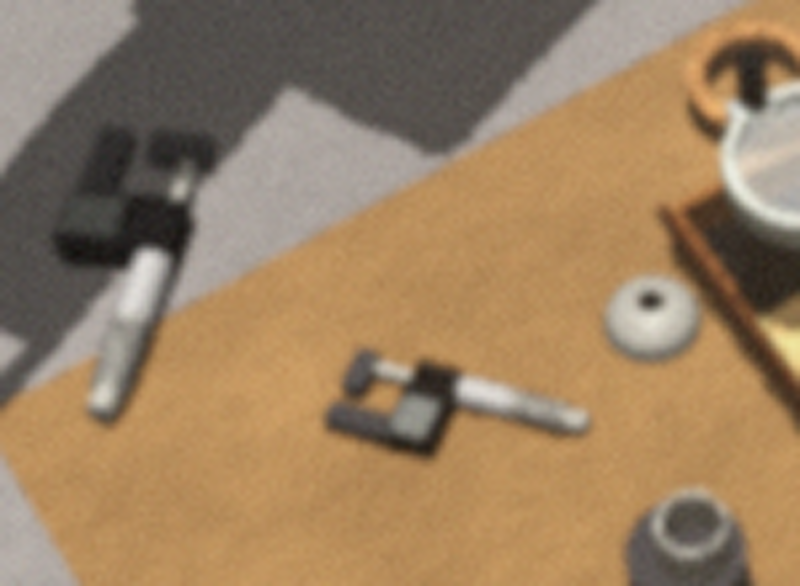

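View pics/crop_side.png

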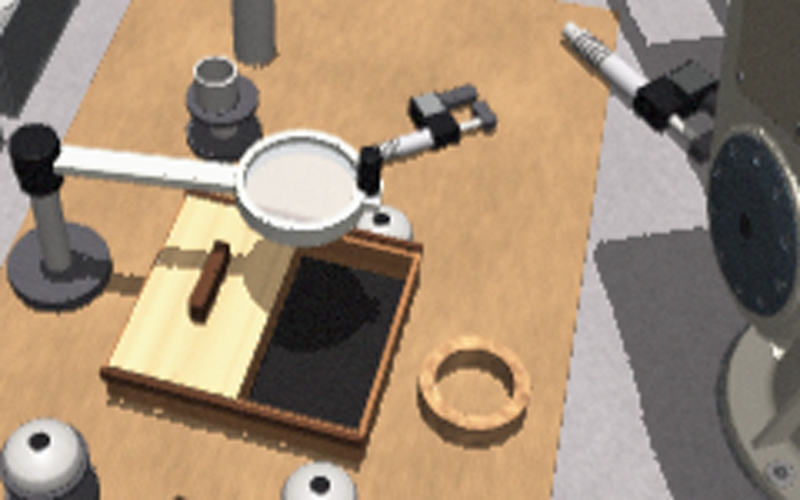

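The close crops settle the choice. The large micrometer has its tip at about scene (169,257) and its frame end at about (190,207). The small one runs from (260,259) to (214,253). Next I'll measure lengths by ray, plus the hole, pin and hinge for the swing.

```bash
python3 - <<'E'
from m import *
s,d=S['scene'],S['side']
f=lambda a:np.round(1000*np.array(a),1)
for nm,a,b in(('big',(169.1,256.9),(190.3,207.2)),('small',(260.3,259.1),(214,252))):
    p,q=plane(s,*a,.011),plane(s,*b,.011);print(nm,f(p),f(q),f(np.linalg.norm(p-q)))
def cen(n,box,z,thr):
    c=S[n];u0,v0,u1,v1=box;g=cv2.cvtColor(c['img'],cv2.COLOR_BGR2GRAY)[v0:v1,u0:u1]
    k=cv2.connectedComponentsWithStats((g<thr).astype(np.uint8))
    i=1+np.argmax(k[2][1:,4]);u,v=k[3][i]+[u0,v0];return np.round((u,v),1),k[2][i,4],f(plane(c,u,v,z))
print('hole scene',cen('scene',(378,210,397,226),.0795,90),'side',cen('side',(234,256,252,270),.0795,90))
# plate from depth: white dome mask
for n,box in(('scene',(370,205,402,240)),('side',(225,250,262,285))):
    p=blob(n,box,.066,.1);print('dome top',n,rect(p))
for n,box in(('scene',(338,240,362,262)),('side',(230,160,250,192))):
    p=blob(n,box,.168,.25);print('hinge cap',n,f(np.median(p,0)),f(p.min(0)),f(p.max(0)))
# lens: white frame ellipse in both views
for n,box in(('scene',(280,190,325,232)),('side',(296,166,345,206))):
    p=blob(n,box,.125,.175);q=p[np.hypot(p[:,0]-.697,p[:,1]-.0195)>.165]
    print('lens',n,f(np.median(q,0)),rect(q))
print('pin',[f(np.median(blob(n,b,.188,.215),0)) for n,b in(('scene',(270,175,320,210)),('side',(325,165,355,200)))])
E
```

```text
big [ 298.3 -389.9   11. ] [ 157.6 -244.6   11. ] 202.3
small [ 476.8 -161.8   11. ] [ 366.6 -266.6   11. ] 152.0
hole scene (array([386.5, 218.5]), np.int32(4), array([627.3, 224.4,  79.5])) side (array([241.3, 261.8]), np.int32(23), array([627.7, 225. ,  79.5]))
dome top scene (array([629.3, 225.1]), array([52.3, 54.4]), 5.8, 193)
dome top side (array([626.4, 228.2]), array([54.4, 53.2]), 12.9, 350)
hinge cap scene [697.7  16.2 170.6] [678.1  -1.5 168. ] [717.1  38.1 175.9]
hinge cap side [696.5  22.3 169.8] [678.3   2.2 168. ] [716.5  39.1 173.4]
lens scene [485.4  -6.1 153.8] (array([487. ,  -3.5]), array([102.3, 104.9]), 64.4, 829)
lens side [484.4   2.5 152.4] (array([4.863e+02, 1.000e-01]), array([102.4, 104.5]), 53.7, 1139)
pin [array([437.7,  -9.5, 198.4]), array([434.4,  -3.2, 196.7])]
```

The big micrometer measures 202 mm and the small one 152 mm, so the one I want is at scene (235,257). The dome is at (627.5, 225), the hinge at (697, 19) and the lens at (486.5, -2), which is 211.5 mm from the hinge as specified. Now the swing.

```bash
cat >> h.py <<'E'
from scipy.spatial.transform import Rotation as Ro
def down(yaw):
    """tool down, closing line y at world angle yaw"""
    y=np.array([np.cos(yaw),np.sin(yaw),0]);z=np.array([0,0,-1.]);return Ro.from_matrix(np.c_[np.cross(y,z),y,z]).as_rotvec()
H=np.array([.697,.0195])
def pin(a,R=.266): return H+R*np.array([np.cos(a),np.sin(a)])
E
cat > sw.py <<'E'
from h import *
D=np.pi/180; a0=185.7*D; a1=np.arctan2(.225-H[1],.6275-H[0])
best=None
for s in(90,-90):
    q=[r.solve_ik([*pin(a),.17],down(a+s*D)) for a in np.linspace(a0,a1,9)]
    if any(x is None for x in q): print(s,'none');continue
    q=np.array(q);print(s,np.round(q[[0,4,8]],2));m=abs(q[:,5]).max()
    if best is None or m<best[0]:best=(m,s)
s=best[1];print('use',s)
r.gripper_to(.05,40)
r.move_to([*pin(a0),.26],down(a0+s*D)); r.movel([*pin(a0),.169],rate=.15)
print('contact',r.get_obs()['contact_force'])
r.gripper_to(.0,30);o=r.get_obs();print(o['width'],o['grasp_force'],o['contact_force'],o['time'])
if .012<o['width']<.025:
    for a in np.linspace(a0,a1,13)[1:]:
        r.movel([*pin(a),.169],down(a+s*D),rate=.12)
    o=r.get_obs();print(o['width'],o['contact_force'],o['time'],o['tool_pos'])
    cap('side');cap('scene')
E
python3 sw.py
```

```text
90 none
-90 [[-0.02  0.13  2.09 -0.    0.92 -1.69]
 [ 0.33  0.23  1.95 -0.    0.95 -0.67]
 [ 0.42  0.48  1.59 -0.    1.08  0.09]]
use -90
contact [ 0.00897132 -0.20097632  0.19247058]
0.016677466930714924 29.14516568183899 [-1.71100284 -0.25773637  6.81174101] 3.7833
0.0169616017502598 [-0.36928422  0.61905471  9.21557024] 8.5833 [0.61264288 0.27069694 0.16989903]
```

```bash
python3 - <<'E'
from m import *
f=lambda a:np.round(1000*np.array(a),1)
o=r.get_obs()
r.gripper_to(.045); p=o['tool_pos']; r.movel([p[0],p[1],.27],rate=.25)
# over the case to look from above
cw=.0
q=[.40,.05,.42]
r.move_to(q,down(np.pi/2) if r.solve_ik(q,down(np.pi/2)) is not None else down(-np.pi/2))
S['scene']=cap('scene');S['side']=cap('side');w=cap('wrist');cv2.imwrite('pics/wrist1.png',w['img'])
for n in S:
    P=cloud(S[n]);z=P[...,2];m=(z>.125)&(z<.175)&(np.hypot(P[...,0]-.62,P[...,1]-.22)<.09)
    p=P[m];q=p[np.hypot(p[:,0]-H[0],p[:,1]-H[1])>.165];q=q[np.hypot(q[:,0]-H[0],q[:,1]-H[1])<.262]
    print(n,f(np.median(q,0)),rect(q))
o=r.get_obs();print(o['tool_pos'],o['time'])
v=np.hstack([S['scene']['img'][170:290,180:440],S['side']['img'][165:285,170:430]]);cv2.imwrite('pics/after.png',cv2.resize(v,(800,int(120*800/520))))
E
```

```text
scene [627.7 221.4 153.8] (array([629.2, 221.2]), array([102.6,  97.8]), 18.5, 783)
side [631.1 219.2 152.4] (array([628.5, 221.7]), array([102.9,  97. ]), 22.2, 1360)
[0.40033037 0.05026916 0.41938909] 11.1417
```

View pics/wrist1.png

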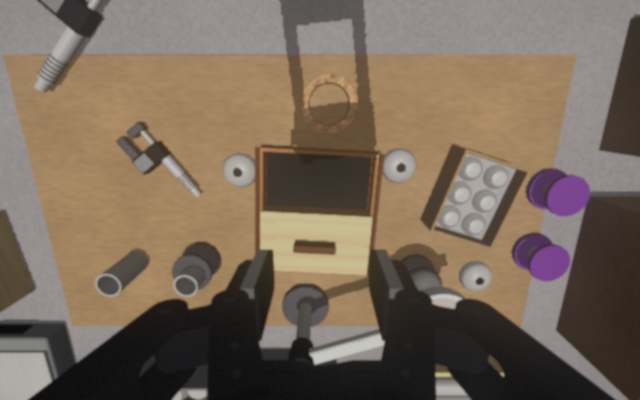

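View pics/after.png

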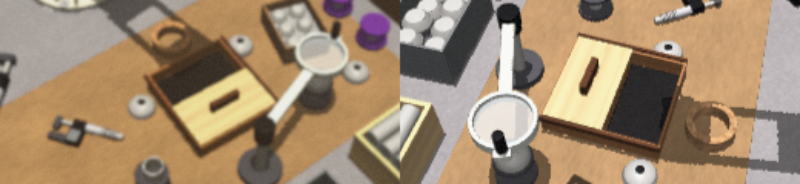

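Lens centred at about (628.5, 221), over the dome. The wrist view, with image down = +x and right = +y, shows the micrometer frame at (130,145) and its tip at (198,193). The case spans (258..382, 148..275) with the bar at (314,247), and the cover is nearly fully open.

```bash
cat > w.py <<'E'
from m import *
f=lambda a:np.round(1000*np.array(a),1)
def mic(c,box,z=.02):
    """barrel line, both ends of outline"""
    u0,v0,u1,v1=box;im=cv2.GaussianBlur(c['img'],(3,3),0)[v0:v1,u0:u1];hsv=cv2.cvtColor(im,cv2.COLOR_BGR2HSV)
    m=((hsv[...,1]<75)|(hsv[...,2]<60)).astype(np.uint8)
    k=cv2.connectedComponentsWithStats(m);i=1+np.argmax(k[2][1:,4]);al=k[1]==i
    vv,uu=np.nonzero(al);A=np.array([plane(c,u+u0,v+v0,.012)[:2] for u,v in zip(uu,vv)])
    b=al&(hsv[...,2]>115);vv,uu=np.nonzero(b);B=np.array([plane(c,u+u0,v+v0,.014)[:2] for u,v in zip(uu,vv)])
    return A,B
E
python3 - <<'E'
from w import *
c=dict(np.load('wrist.npz'));P=cloud(c)
print('campos',f(np.linalg.inv(c['world_to_cam'])[:3,3]),'bench',f(P[100,450]),f(P[250,100]))
A,B=mic(c,(100,105,215,210))
print('all',rect(np.c_[A,A[:,0]]));print('bright',rect(np.c_[B,B[:,0]]),f(B.mean(0)))
hsv=cv2.cvtColor(c['img'],cv2.COLOR_BGR2HSV)
print(hsv[247,314],hsv[230,290],hsv[180,320],hsv[150,320],hsv[230,258],hsv[200,230])
# bar: dark on cover
m=np.zeros((400,640),np.uint8);m[232:262,285:345]=(hsv[232:262,285:345,2]<105)
k=cv2.connectedComponentsWithStats(m);i=1+np.argmax(k[2][1:,4]);vv,uu=np.nonzero(k[1]==i)
p=np.array([plane(c,u,v,.072) for u,v in zip(uu,vv)]);print('bar',k[2][i],rect(p));
# dark compartment floor
m=np.zeros((400,640),np.uint8);m[145:225,250:390]=hsv[145:225,250:390,2]<60
k=cv2.connectedComponentsWithStats(m);i=1+np.argmax(k[2][1:,4]);vv,uu=np.nonzero(k[1]==i)
p=np.array([plane(c,u,v,.006) for u,v in zip(uu,vv)]);print('floor',k[2][i],rect(p))
# case from depth
m=np.zeros((400,640),bool);m[135:285,240:395]=1
m&=(P[...,2]>.035)&(P[...,2]<.055);m=cv2.morphologyEx(m.astype(np.uint8),cv2.MORPH_OPEN,np.ones((2,2)))>0
k=cv2.connectedComponentsWithStats(m.astype(np.uint8));i=1+np.argmax(k[2][1:,4]);print('case',k[2][i],rect(P[k[1]==i]))
y=hsv;m=np.zeros((400,640),np.uint8);m[205:285,250:385]=(hsv[205:285,250:385,2]>150)
k=cv2.connectedComponentsWithStats(m);i=1+np.argmax(k[2][1:,4]);vv,uu=np.nonzero(k[1]==i)
p=np.array([plane(c,u,v,.046) for u,v in zip(uu,vv)]);print('cover',k[2][i],rect(p))
E
```

```text
campos [327.9  50.3 561.4] bench [3.193e+02 2.592e+02 3.000e-01] [ 585.3 -361.2    1.1]
all (array([ 428.5, -223.1]), array([152. ,  60.8]), 38.8, 1573)
bright (array([ 428.7, -222.8]), array([152.6,  57.4]), 41.0, 820) [ 426.8 -212.3]
[ 14 128 100] [ 23  70 199] [18 68 56] [ 14 132  81] [ 14 122 111] [ 16 103 163]
bar [295 241  40   8 239] (array([542.6,  39.1]), array([63.2, 10.7]), 87.5, 239)
floor [ 282  154   88   44 2669] (array([444.9,  55.8]), array([147.4,  74. ]), 87.3, 2669)
case [ 256  148  130  129 7593] (array([513. ,  47.4]), array([213.3, 244.2]), 86.5, 7593)
cover [ 260  211  113   74 6546] (array([566.2,  38.2]), array([185.8, 134.5]), 86.9, 6546)
```

```bash
python3 - <<'E'
from w import *
o=r.get_obs();rv=o['tcp_rot']
r.move_to([.50,.03,.36],rv);c=cap('wrist');np.savez('w_case.npz',**c)
r.move_to([.47,-.21,.26],rv);d=cap('wrist');np.savez('w_mic.npz',**d)
cv2.imwrite('pics/w2.png',np.hstack([cv2.resize(c['img'][:, 60:580],(400,308)),cv2.resize(d['img'][:,60:580],(400,308))]))
print(r.get_obs()['time'])
E
```

```text
12.8083
```

View pics/w2.png

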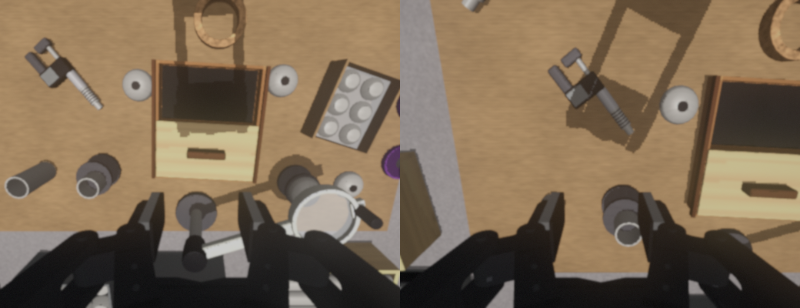

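Left picture: micrometer at about full-frame (100–195, 50–140), unshadowed, with the bar at (327,200). Right picture: micrometer at (255–360, 62–175).

```bash
python3 - <<'E'
from w import *
c=dict(np.load('w_case.npz'));d=dict(np.load('w_mic.npz'))
A,B=mic(c,(85,40,205,150));print('col all',rect(np.c_[A,A[:,0]]),'bright',rect(np.c_[B,B[:,0]]))
def dep(c,box,lo,hi):
    P=cloud(c);u0,v0,u1,v1=box;m=np.zeros(P.shape[:2],np.uint8);m[v0:v1,u0:u1]=((P[...,2]>lo)&(P[...,2]<hi))[v0:v1,u0:u1]
    k=cv2.connectedComponentsWithStats(m);i=1+np.argmax(k[2][1:,4]);return P[k[1]==i],k[2][i]
for n,c_,b in(('case',c,(85,40,205,150)),('mic',d,(235,50,380,190))):
    P=cloud(c_);print('noise',f(np.nanstd(P[150:160,230:240,2])))
    p,k=dep(c_,b,.007,.04);R=rect(p);print(n,'mic depth',k,R)
    # frame PCA along rect: barrel half: points at the thimble end
    ctr=np.array(R[0]);a=np.deg2rad(R[2]);w,h=R[1]
    if w<h:a+=np.pi/2
    ex=np.array([np.cos(a),np.sin(a)]);q=p[:,:2]*1000-ctr;t=q@ex
    if (np.abs(q@[-ex[1],ex[0]])[t>25]).mean()<0:pass
    ey=np.array([-ex[1],ex[0]]);sp=[np.ptp((q@ey)[t>20]),np.ptp((q@ey)[t<-20])]
    if sp[0]>sp[1]:ex,ey=-ex,-ey;t=-t
    s=q@ey
    for lo,hi in((0,15),(15,30),(30,45),(45,60)):
        m=(t>lo)&(t<hi);print(lo,hi,m.sum(),np.round(np.percentile(s[m],[3,50,97]),1),end=' ')
    print('\nyaw of ex',np.rad2deg(np.arctan2(ex[1],ex[0])))
    m=(t>0)&(t<68);l=cv2.fitLine(p[m][:,:2].astype(np.float32)*1000,cv2.DIST_HUBER,0,.01,.01).ravel();l[:2]*=np.sign(l[:2]@ex);print('line',l,np.rad2deg(np.arctan2(l[1],l[0])))
hsv=cv2.cvtColor(c['img'],cv2.COLOR_BGR2HSV)
m=np.zeros((400,640),np.uint8);m[185:215,290:365]=hsv[185:215,290:365,2]<115
k=cv2.connectedComponentsWithStats(m);i=1+np.argmax(k[2][1:,4]);vv,uu=np.nonzero(k[1]==i)
print('bar col',k[2][i],rect(np.array([plane(c,u,v,.072) for u,v in zip(uu,vv)])))
p,k=dep(c,(280,180,375,220),.058,.09);print('bar depth',k,rect(p),f(np.percentile(p[:,2],95)))
p,k=dep(c,(245,60,425,250),.033,.056);print('case depth',k,rect(p))
p=p[p[:,0]>.47];print('  back part y-range at x', [ (x,f(np.percentile(p[abs(p[:,0]-x)<.006][:,1],[1,99]))) for x in(.5,.54,.58,.6)])
p,k=dep(c,(245,70,425,170),-.01,.02);print('floor depth',k,rect(p[(p[:,0]<.52)&(p[:,1]>-.04)]),f(np.median(p[:,2])))
E
```

```text
col all (array([ 428.3, -223. ]), array([152.3,  59.4]), 38.8, 2276) bright (array([ 428.5, -222.4]), array([153.2,  56.4]), 41.3, 1199)
noise 0.9
case mic depth [  92   48  102   95 2570] (array([ 426.9, -222.1]), array([149.8,  55.1]), 36.8, 2570)
0 15 149 [11.4 20.9 27.1] 15 30 148 [11.3 21.3 26.9] 30 45 142 [11.4 21.3 26.8] 45 60 131 [11.6 21.2 26.7] 
yaw of ex 36.800000000000004
line [   0.8004728     0.59936905  440.97012    -185.26517   ] 36.824722
noise 0.9
mic mic depth [ 252   61  113  115 3415] (array([ 427. , -222.6]), array([150.1,  55.1]), 36.9, 3415)
0 15 207 [10.3 18.8 27. ] 15 30 198 [10.2 18.7 26.9] 30 45 189 [10.8 19.  26.8] 45 60 185 [10.6 18.9 26.8] 
yaw of ex 36.89999999999999
line [   0.79931426    0.6009133   441.73105    -188.01953   ] 36.935337
bar col [304 193  48   8 266] (array([545.2,  38.2]), array([63.9,  9.2]), 87.6, 266)
bar depth [303 194  51  14 590] (array([552.8,  38.7]), array([69.6, 14.4]), 86.7, 590) 72.5
case depth [  257    77   156   161 11990] (array([503.5,  41.5]), array([203.3, 215.6]), 86.9, 11990)
  back part y-range at x [(0.5, array([-59.4, 141.8])), (0.54, array([-60.6, 138.8])), (0.58, array([-62.7, 136.2])), (0.6, array([-63.7, 135.5]))]
floor depth [ 268   83  131   79 9110] (array([451.1,  46.5]), array([176.4, 100.4]), 86.9, 8728) 6.0
```

Depth gives clean fits:

| Item | Centre (mm) | Size (mm) | Yaw |
|---|---|---|---|
| Micrometer | (427, -222.5) | 150 × 55 | 36.9° |
| Compartment | (450.5, 45.5) | 176 × 100, floor at 6 | -3.1° |
| Bar | (552.8, 38.7) | 70 × 14, top at 72 | -3.1° |

The bar position means the cover is about fully open. Now I'll grasp the micrometer and lay it in.

```bash
cat > pick.py <<'E'
from h import *
D=np.pi/180; yc=-3.1*D; cx=np.array([np.cos(yc),np.sin(yc)]);cy=np.array([-cx[1],cx[0]]);C=np.array([.4505,.0455])
g=np.array([.4271,-.1993]); p=C+.008*cx-.0185*cx+.014*cy
print('place',p)
o=[]
for s in(126.9,-53.1):
    qa=r.solve_ik([*g,.004],down(s*D));qb=r.solve_ik([*p,.01],down((s+50)*D))
    if qa is not None and qb is not None:o.append((max(abs(qa[5]),abs(qb[5])),s));print(s,qa.round(2) if hasattr(qa,'round') else qa,qb)
s=min(o)[1]
r.gripper_to(.05,40);r.move_to([*g,.10],down(s*D));r.movel([*g,.004],rate=.1)
print('F',r.get_obs()['contact_force']);r.gripper_to(0,40)
x=r.get_obs();print(x['width'],x['grasp_force'],x['contact_force'])
if x['width']<.014: raise SystemExit('missed')
r.movel([*g,.12],rate=.12);x=r.get_obs();print('lift',x['width'],x['contact_force'],x['time'])
r.movel([*p,.12],down((s+50)*D),rate=.15)
c=cap('wrist');cap('side');cap('scene');print(r.get_obs()['tool_pos'],r.get_obs()['time'])
v=[dict(np.load(n+'.npz'))['img'] for n in('wrist','side')]
cv2.imwrite('pics/held.png',np.hstack([cv2.resize(v[0],(400,250)),cv2.resize(v[1][100:300,200:520],(400,250))]))
E
python3 pick.py
```

```text
place [0.44077247 0.06004734]
126.9 [-0.44  0.48  2.11 -0.    0.55 -2.65] [ 1.32026560e-01  4.41604938e-01  2.16421451e+00 -4.44089210e-16
  5.35773206e-01 -2.95546089e+00]
-53.1 [-0.44  0.48  2.11 -0.    0.55  0.49] [ 1.32026560e-01  4.41604938e-01  2.16421451e+00 -4.44089210e-16
  5.35773206e-01  1.86131767e-01]
F [-0.77812782 -0.23161914 -0.64841426]
0.01633729771856596 40.26084244251251 [0.09457476 1.50972821 4.41872797]
lift 0.01646630582447437 [ 0.91376182 -0.65957466 -2.82689251] 17.775
[0.44075919 0.05963438 0.12000328] 19.8083
```

View pics/held.png

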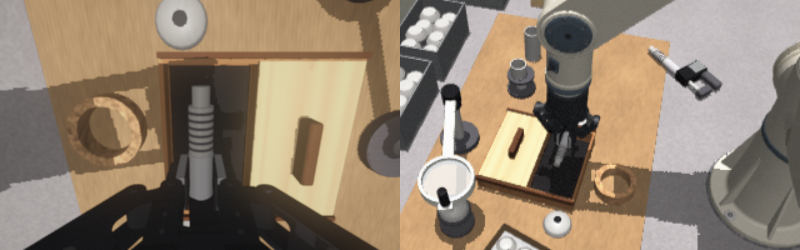

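The micrometer is held level over the compartment: thimble at (200,130) in the wrist picture, between the walls at 165 and 255, parallel to them. Lowering it now.

```bash
python3 - <<'E'
from h import *
p=r.get_obs()['tool_pos'][:2];p=np.array([.44077,.06005])
r.movel([*p,.03],rate=.12);r.movel([*p,.013],rate=.05);r.sleep(.1)
b=r.get_obs()['contact_force'];print(b);z=.013
while z>.0075:
    z-=.001;r.movel([*p,z],rate=.02);F=r.get_obs()['contact_force'];print(round(z,4),F.round(1))
    if F[2]-b[2]>3:break
r.gripper_to(.036);r.sleep(.1);print(r.get_obs()['width'],r.get_obs()['contact_force'])
r.movel([*p,.10],rate=.15)
r.move_to([.50,.03,.36],down(np.pi/2) if abs(r.solve_ik([.5,.03,.36],down(np.pi/2))[5])<abs(r.solve_ik([.5,.03,.36],down(-np.pi/2))[5]) else down(-np.pi/2))
c=cap('wrist');print(r.get_obs()['time'])
from w import *
P=cloud(c)
X=(P[...,0]-.4505);Y=P[...,1]-.0455;a=np.deg2rad(-3.1);x=X*np.cos(a)+Y*np.sin(a);y=-X*np.sin(a)+Y*np.cos(a)
m=(abs(x)<.046)&(abs(y)<.084)&(P[...,2]>.013);q=P[m];print('mic in case',rect(np.c_[x[m],y[m]]),f(np.percentile(q[:,2],[50,99])))
m=(P[...,2]>.058)&(P[...,2]<.09)&(abs(P[...,0]-.55)<.03)&(abs(P[...,1]-.04)<.05);print('bar',rect(P[m]))
cv2.imwrite('pics/laid.png',c['img'][40:260,180:460])
E
```

```text
[ 0.20430182  0.42110368 -2.90817603]
0.012 [ 0.6 -0.7 -3. ]
0.011 [-0.   0.5 -2.7]
0.01 [-1.5  1.5  6. ]
0.03576765135948911 [ 0.48484416 -0.16888601 -0.15461245]
24.775
mic in case (array([13.5, -0.9]), array([150.4,  65.1]), 90.0, 34985) [431.5 450.2]
bar (array([552.7,  38.7]), array([69.5, 14.5]), 86.6, 592)
```

View pics/laid.png

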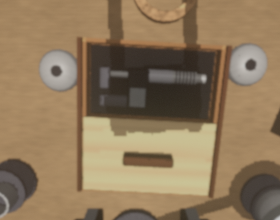

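The micrometer lies flat in the compartment: thimble tip at (205,78), frame at (105,75)–(145,98), all inside the walls. Now the cover.

```bash
python3 - <<'E'
from h import *
D=np.pi/180;yc=-3.1*D;cx=np.array([np.cos(yc),np.sin(yc)]);b=np.array([.5527,.0387])
s=min((yc,yc+np.pi),key=lambda a:abs(r.solve_ik([*b,.1],down(a))[5]))
r.gripper_to(.045,30);r.move_to([*b,.11],down(s));r.movel([*b,.053],rate=.1);print(r.get_obs()['contact_force'])
r.gripper_to(0,30);o=r.get_obs();print(o['width'],o['contact_force'])
assert .010<o['width']<.02
r.movel([*(b-.099*cx),.053],rate=.08);r.sleep(.1);print(r.get_obs()['contact_force'])
d=.099
while d<.110:
    d+=.001;r.movel([*(b-d*cx),.053],rate=.02);r.sleep(.05);F=r.get_obs()['contact_force'];f=F[:2]@cx;print(round(d,3),F.round(1))
    if f>12:break
r.gripper_to(.045);e=r.get_obs()['tool_pos'];r.movel([e[0],e[1],.15],rate=.15)
q=[.40,.05,.42];r.move_to(q,down(np.pi/2) if abs(r.solve_ik(q,down(np.pi/2))[5])<abs(r.solve_ik(q,down(-np.pi/2))[5]) else down(-np.pi/2))
from w import *
W=cap('wrist');S['scene']=cap('scene');S['side']=cap('side');P=cloud(W)
m=(P[...,2]>.058)&(P[...,2]<.09)&(abs(P[...,0]-.45)<.04)&(abs(P[...,1]-.044)<.06);print('bar',rect(P[m]))
for n in S:
    P=cloud(S[n]);m=(P[...,2]>.125)&(P[...,2]<.175)&(np.hypot(P[...,0]-.62,P[...,1]-.22)<.09);q=P[m];h=np.hypot(q[:,0]-H[0],q[:,1]-H[1]);q=q[(h>.165)&(h<.262)]
    print(n,'lens',rect(q))
cv2.imwrite('pics/end.png',np.hstack([cv2.resize(W['img'],(400,250)),cv2.resize(S['side']['img'][130:330,170:490],(400,250))]))
print(r.get_obs()['time'])
E
```

```text
Traceback (most recent call last):
TypeError: 'NoneType' object is not subscriptable
```

One yaw has no IK solution, so I'll choose between the two safely.

```bash
cat > close.py <<'E'
from h import *
from w import *
def best(pos,a):
    c=[(abs(q[5]),x) for x in(a,a+np.pi,a-np.pi) if (q:=r.solve_ik(pos,down(x))) is not None];return min(c)[1]
D=np.pi/180;yc=-3.1*D;cx=np.array([np.cos(yc),np.sin(yc)]);b=np.array([.5527,.0387])
s=best([*b,.11],yc)
r.gripper_to(.045,30);r.move_to([*b,.11],down(s));r.movel([*b,.053],rate=.1);print(r.get_obs()['contact_force'])
r.gripper_to(0,30);o=r.get_obs();print(o['width'],o['contact_force'])
assert .010<o['width']<.02
r.movel([*(b-.099*cx),.053],rate=.08);r.sleep(.1);print(r.get_obs()['contact_force'])
d=.099
while d<.110:
    d+=.001;r.movel([*(b-d*cx),.053],rate=.02);r.sleep(.05);F=r.get_obs()['contact_force'];print(round(d,3),F.round(1))
    if F[:2]@cx>12:break
r.gripper_to(.045);e=r.get_obs()['tool_pos'];r.movel([e[0],e[1],.15],rate=.15)
q=[.40,.05,.42];r.move_to(q,down(best(q,np.pi/2)))
W=cap('wrist');S['scene']=cap('scene');S['side']=cap('side');P=cloud(W)
m=(P[...,2]>.058)&(P[...,2]<.09)&(abs(P[...,0]-.45)<.04)&(abs(P[...,1]-.044)<.06);print('bar',rect(P[m]))
for n in S:
    P=cloud(S[n]);m=(P[...,2]>.125)&(P[...,2]<.175)&(np.hypot(P[...,0]-.62,P[...,1]-.22)<.09);q=P[m];h=np.hypot(q[:,0]-H[0],q[:,1]-H[1]);q=q[(h>.165)&(h<.262)]
    print(n,'lens',rect(q))
cv2.imwrite('pics/end.png',np.hstack([cv2.resize(W['img'],(400,250)),cv2.resize(S['side']['img'][130:330,170:490],(400,250))]))
print(r.get_obs()['time'])
E
python3 close.py
```

```text
[-0.22289316 -0.12764742  0.2720975 ]
0.013656058017182622 [-0.62789929 -0.02050696  6.96240559]
[-1.66716145  0.94531166 10.65892089]
0.1 [0.7 0.4 9.6]
0.101 [1.2 0.1 9.5]
0.102 [0.4 0.5 9.3]
0.103 [ 0.4 -0.2  8.8]
0.104 [ 1.5 -0.2  9.1]
0.105 [ 3.2 -0.2  7.4]
0.106 [ 7.2 -1.6  2.8]
0.107 [10.2 -2.7 -1. ]
0.108 [13.3 -2.3 -6.8]
bar (array([449.3,  44.5]), array([68.5, 14.6]), 86.6, 459)
scene lens (array([629. , 221.3]), array([102.6,  97.9]), 18.4, 785)
side lens (array([628.9, 221.5]), array([103.3,  96.6]), 17.5, 1370)
34.5417
```

View pics/end.png

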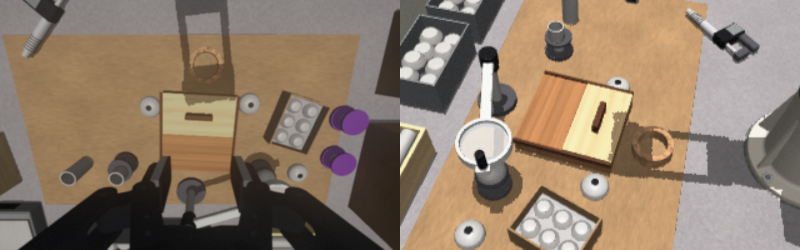

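The end stop was felt and the bar now sits over the compartment, so the cover is shut. The lens is within about 3 mm of the dome's axis and everything else is undisturbed. Handing in.

```bash
python3 -c "
from workcell import r
print(r.sign_off())"
```

```text
the job is handed in; nothing more can be done
None
```

The job is handed in at about 35 s: the lens is within about 4 mm of centre over the dome cover, the 150 mm micrometer lies flat in the case, and the cover is shut against its stop; the sign-off gave no verdict.

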